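# Press the lid on to a food tub with the lever press

### The job

The lid of the blue food tub is only resting proud on its rim. Slide the tub into the fork of the lid press until it sits fully home against the back stop, then swing the press's red lever by its handle all the way down to its stop so that the lid goes fully on, and let the lever return to the top. Leave the tub upright in the press with its lid flush, and do not disturb the honey jar, the glass or the pepper shaker.

Things in the scene. Friction and masses are not known exactly. Their poses are not given: they have to be found in the camera images.
- press: Grey lid press fixed flat to the worktop: a fork-shaped foot with a column at its closed end. Origin: on the worktop, where the centre of a fully home tub lies. -x points out of the fork's open mouth, +x to the back stop (22 mm high, face at x = +60 mm) and the column (118 mm high, x = 87 to 133 mm, y = +-27 mm), z up. No floor plate: the tub slides on the worktop itself.
- mouth (a point): Middle of the fork's open mouth, on the worktop, at x = -100 mm in the press's frame. The two guide bars (22 mm high, 18 mm wide) have their inner faces at y = +-64 mm from x = -35 mm to the back stop; from there they flare outward to about +-107 mm at the mouth.
- pivot (a point): Axis of the lever's hinge: at x = +110 mm, y = 0, z = 100 mm in the press's frame; the axis runs along the press's y.
- handle (a point): Centre of the lever's handle: a round black cross bar, 22 mm thick, 100 mm long along the press's y, at the end of the red arm (22 mm wide), 205 mm from the pivot. At the top it stands at x = +67, z = 300 mm in the press's frame, leaving the space over the seat open; it swings in an arc towards the mouth (-x) and down, to x = -95, z = 100 mm at the stop.
- pad (a point): Underside of the round black rubber pad, 60 mm across, under the lever's arm 110 mm from the pivot; at the stop it lies level, 74 mm above the centre of the seat, and presses the lid on.
- press_lever (a joint): Lever angle in rad: 0 = at the top (78 degrees above level), where a spring holds it; 1.36 = down at its stop (arm level). Pushing it down takes about 2 N at the handle at first, and about 10 N near the stop with the tub's lid under the pad; released, it swings back to 0 in about half a second.
- tub: Round blue plastic food tub, about 0.3 kg, with straight walls 120 mm across and 68 mm high; the white lid on it is 128 mm across. Origin: centre of its underside; z up. Too wide to grasp across: push it.
- tub_lid (a joint): How far the white lid stands proud of its shut position, in m: about 0.008 to 0.011 at the start, 0 = fully on. The top of the lid is 74 mm above the tub's underside when shut, its skirt reaches 15 mm lower. It moves straight down under about 8 N and then stays.
- jar_honey: Honey jar with a green cap, 64 mm across and 84 mm high, bystander. Origin: centre of its underside.
- tumbler: Clear drinking glass, 81 mm across and 93 mm high, bystander. Origin: centre of its underside.
- pepper: Glass pepper shaker with a grey cap, 44 mm across and 90 mm high, bystander. Origin: centre of its underside.

How it is judged:
By the outcome, as a careful person would: the job done as asked, in the order asked, and still so for the second after the job is handed in, with the robot touching nothing.
It also fails if it takes over 66 s, if anything falls off the work surface, if the arm or the gripper's body presses on something with over 40 N, if the wrist force passes 120 N, or if a joint passes its speed limit or range.

### The arm

A 7-joint arm with a two-finger parallel gripper is mounted at the origin on a cart in front of the work surface, level with it; the furniture and walls round the work are solid. World frame = base frame: x ahead of the robot, y to its left, z up, the work surface at z = 0. Lengths are in m, angles in rad, forces in N, time in s.
With the tool pointing down it reaches from about 0.4 to 0.85 m from the base axis. Payload 6.9 kg.
Tool frame: the origin (TCP) lies midway between the tips of the shut fingers; the grasp point (between the pads) lies behind it (ctrl.pinch_z is the z of the grasp point in the tool frame, in m); z points along the fingers, y is the line along which they close (so a half turn about z gives the same grasp; the last joint's range is limited). The gripper opens to 85 mm and grips with 20 to 120 N. Pads are 22 mm wide; open, the fingers measure 114 mm over their backs; the gripper's body (76 mm by 85 mm) begins 54 mm behind the grasp point. The pads swing forward as they close: fully open they stand 13 mm farther back than shut.
Start: joints at [1.357, 0.507, -0.238, 1.5, 0.126, 1.149, -0.155], TCP at [0.196, -0.593, 0.231] pointing down, gripper open.
Joint ranges: [-3.08, 3.08], [-0.24, 2.05], [-1.43, 1.35], [0, 2.5], [-1.52, 4.66], [0.17, 1.96], [-2.89, 2.89]. Speed limits (rad/s): [2.39, 2.39, 3.14, 3.14, 3.14, 3.14, 3.14].

### API

Orientations are given as a unit quaternion [w, x, y, z].
In Python, from station import ctrl, get_state, vision, ticket, models gives the robot as it stands. Calls block until the motion is done:
- ctrl.movep(position, orientation): joint-space move of the TCP to a pose.
- ctrl.movel(position, frame=None, max_speed=0.15): straight line of the TCP; frame=None keeps the orientation; max_speed is the mean speed in m/s.
- ctrl.set_joints(angles): joint-space move.
- ctrl.ungrasp() and ctrl.close_gripper(force=None): open the fingers fully, or close them until they stop; force is the grip in N (None keeps the last).
- ctrl.pause(seconds).
- ctrl.ik(position, orientation): joint angles nearest the present ones, or None.
- get_state(): the state.
- vision.grab_frame(name): name is "side" or "top" or "wrist"; returns (picture, depth): 480x640x3 uint8, blue, green, red; 480x640 float32, m along the optical axis (not along the pixel's ray), 0 where there is no reading.
- vision.camera_info(name): a dict with "mtx" (3x3 intrinsics, pixels), "R" (3x3) and "t" (3): a world point X has camera coordinates R X + t; the wrist camera has in their place "hand_eye" (4x4, takes a point from camera to tool coordinates, whose origin is the TCP and whose axes are the flange's). Camera axes: x right, y down, z forward; pixel columns grow to the right and rows downward; lengths in m; the calibration is good to about 2 mm. A picture is of the moment at which its call begins: read the wrist's pose just before it. camera_info takes no time and is no camera call.
A pose or a line that the arm cannot do raises ctrl.Unreachable and nothing moves.
- ticket.close_job(): hands the job in; it is judged then, once.
Trained networks look in the newest picture that a camera, given by its name, has taken for a name from the list of things; names that differ only in an ending like _2 or _b are one class to them, and where a whole thing is asked for, a point or a joint stands for the part that bears it (a point fixed in the world has none). Each returns a list of dicts, best first, with "p" (0 to 1); they miss things now and then, are a little off and sometimes report something else, mostly with a low value. They report only what shows in the picture. A call takes as long as a camera call.
- models.recognise(camera, target): "point" ([column, row] in pixels, amid what is visible of it).
- models.masks_of(camera, target): "mask" (480x640 bool, what is visible of it) and "point" ([column, row] in pixels, amid what is visible of it).
The state is a dict: "time": time; "qpos": joint angles; "qd": joint speeds; "tau": joint torques, N m; "tcp_pos": TCP position; "eef_rot": TCP orientation; "contact_force": force on the tool from outside, world axes, zero at the start; "wrist_torque": the same for the moment, N m; "width": finger opening in m; "gripper_force": force on a finger pad.
Only numpy, scipy, OpenCV 4.12 (cv2) and the standard library are available. Lean on these libraries where they do the work, as an engineer would, in place of code of your own. Each camera call takes 0.05 s, during which the arm holds its last target. There are 200 camera calls.

## Working session

There is one attempt and no reset: what is moved stays moved. The work goes in short steps, each a Python script; the robot and the scene stay as the last script left them, time stands still between calls to the robot, and variables do not carry over. Pictures are saved under pics/ and viewed, at most 10 in all, crops included, and the job is handed in when it is done.

```bash
ls; mkdir -p pics
python3 - <<'E'
from station import ctrl,get_state,vision,models
import cv2,numpy as np
s=get_state();print(s['time'],s['tcp_pos'],s['eef_rot'],ctrl.pinch_z)
for n in('top','side'):
    im,d=vision.grab_frame(n);cv2.imwrite(f'pics/{n}0.png',im);np.save(f'{n}0.npy',d)
    c=vision.camera_info(n);K,R,t=c['mtx'],np.array(c['R']),np.array(c['t'])
    print(n,'cam at',-R.T@t)
    for o in('press','tub','handle','pad','jar_honey','tumbler','pepper'):
        for m in models.masks_of(n,o)[:2]:
            v,u=np.nonzero(m['mask']&(d>0));z=d[v,u]
            if len(z)==0: print(o,'empty');continue
            P=(np.linalg.inv(K)@np.c_[u*z,v*z,z].T).T
            W=(P-t)@R
            print(n,o,round(m['p'],2),np.round(m['point']),len(z),'med',np.median(W,0).round(3),'lo',np.percentile(W,2,0).round(3),'hi',np.percentile(W,98,0).round(3))
E
```

```text
pics
0.0 [ 0.19627042 -0.59284587  0.2304349 ] [-8.77430743e-04  9.87240011e-01  1.59236824e-01 -1.55949849e-04] -0.0187
top cam at [-0.11637305  0.38466992  1.53075528]
top press 0.58 [298. 307.] 2793 med [0.429 0.197 0.024] lo [0.366 0.017 0.001] hi [0.577 0.267 0.311]
top tub 0.73 [418. 239.] 1485 med [ 0.487 -0.233  0.082] lo [ 0.438 -0.299  0.009] hi [ 0.552 -0.184  0.09 ]
top handle 0.91 [299. 276.] 806 med [0.442 0.191 0.25 ] lo [ 0.402  0.152 -0.002] hi [0.561 0.234 0.313]
top pad 0.75 [316. 213.] 493 med [0.708 0.026 0.077] lo [ 0.69  -0.006 -0.001] hi [0.749 0.05  0.089]
top jar_honey 0.61 [318. 216.] 501 med [0.708 0.026 0.077] lo [ 0.69  -0.006 -0.003] hi [0.749 0.051 0.089]
top tumbler 0.89 [374. 204.] 700 med [ 0.673 -0.161  0.072] lo [ 0.65  -0.203 -0.005] hi [ 0.722 -0.133  0.096]
top pepper 0.72 [236. 319.] 260 med [0.458 0.381 0.06 ] lo [ 0.446  0.361 -0.003] hi [0.493 0.4   0.091]
side cam at [ 0.20597782 -0.58621474  1.01852336]
side press 0.56 [252. 260.] 3768 med [0.444 0.183 0.024] lo [0.37  0.011 0.005] hi [0.582 0.255 0.311]
side tub 0.92 [363. 382.] 3094 med [ 0.491 -0.258  0.084] lo [ 0.44  -0.306  0.013] hi [ 0.554 -0.191  0.088]
side handle 0.84 [250. 204.] 993 med [0.447 0.179 0.252] lo [0.404 0.165 0.1  ] hi [0.5   0.223 0.312]
side handle 0.6 [256. 257.] 3602 med [0.444 0.184 0.025] lo [0.372 0.013 0.007] hi [0.58  0.255 0.311]
side pad 0.64 [249. 202.] 1025 med [0.449 0.179 0.257] lo [0.404 0.165 0.003] hi [0.511 0.467 0.312]
side jar_honey 0.7 [376. 265.] 768 med [0.714 0.006 0.071] lo [ 0.693 -0.012  0.001] hi [0.751 0.047 0.087]
side tumbler 0.57 [256. 259.] 3996 med [0.444 0.183 0.024] lo [ 0.37  0.01 -0.  ] hi [0.58  0.277 0.31 ]
side pepper 0.68 [238. 214.] 273 med [0.465 0.367 0.049] lo [0.45  0.359 0.006] hi [0.484 0.382 0.087]
```

Run:
```python
import cv2,numpy as np
a=cv2.imread('pics/side0.png')
b=cv2.imread('pics/top0.png')[150:390,180:500]
cv2.imwrite('pics/v1.png',cv2.resize(b,(800,600)))
```

```text
(no output)
```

View pics/side0.png

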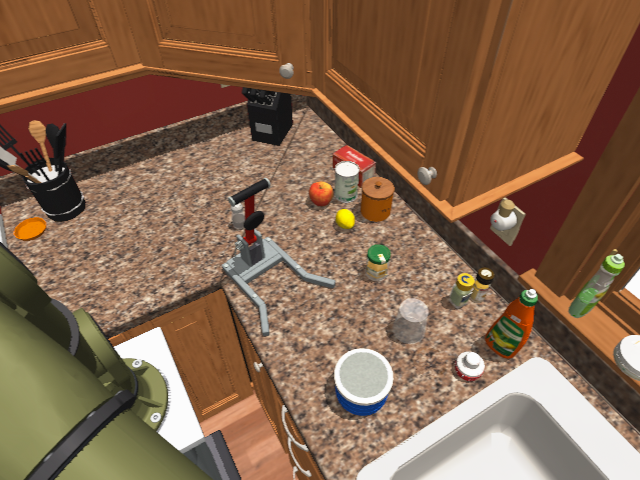

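View pics/v1.png

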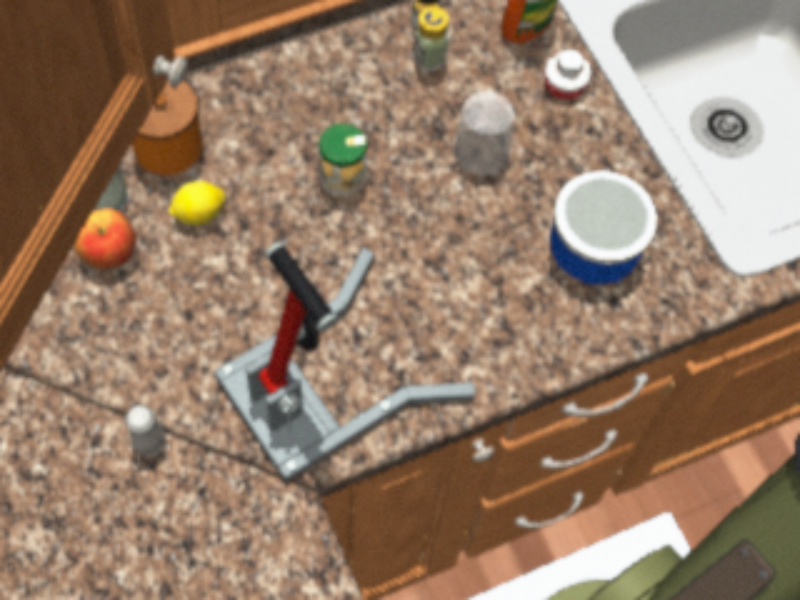

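```bash
cat > h.py <<'E'
from station import ctrl,get_state,vision,models,ticket
import cv2,numpy as np
from scipy.optimize import least_squares
def cloud(n,d):
    c=vision.camera_info(n);K,R,t=c['mtx'],np.array(c['R']),np.array(c['t'])
    v,u=np.nonzero(d>0);z=d[v,u]
    return ((np.linalg.inv(K)@np.c_[u*z,v*z,z].T).T-t)@R, v,u
def lidfit(n,im,d,lo=.068):
    W,v,u=cloud(n,d); hsv=cv2.cvtColor(im,cv2.COLOR_BGR2HSV)[v,u]
    k=(W[:,2]>lo)&(W[:,2]<.1)&(hsv[:,1]<70)&(hsv[:,2]>110)
    return W[k]
E
python3 - <<'E'
from h import *
from scipy.spatial import cKDTree
pts=[];hd=[]
for n in('side','top'):
    d=np.load(n+'0.npy');im=cv2.imread(f'pics/{n}0.png')
    W,v,u=cloud(n,d)
    box=(W[:,0]>.33)&(W[:,0]<.65)&(W[:,1]>-.05)&(W[:,1]<.32)
    b=W[box&(W[:,2]>.014)&(W[:,2]<.03)]; h=W[box&(W[:,2]>.285)&(W[:,2]<.33)]
    print(n,len(b),len(h),'handle top mean',h.mean(0).round(4), 'ends',np.ptp(h,0))
    e=np.linalg.svd(h[:,:2]-h[:,:2].mean(0),full_matrices=0)[2][0];print('handle dir deg',np.degrees(np.arctan2(e[1],e[0])))
    pts.append(b);hd.append(h)
    # tub lid
    k=(np.hypot(W[:,0]-.495,W[:,1]+.245)<.09)&(W[:,2]>.076)&(W[:,2]<.1)
    L=W[k].astype(np.float32); c,r=cv2.minEnclosingCircle(L[:,:2]); print(n,'lid circ',c,r,L.mean(0),np.median(L[:,2]))
b=np.vstack(pts)[:,:2]; 
def rect(x0,x1,y0,y1,s=.003):
    X,Y=np.meshgrid(np.arange(x0,x1,s),np.arange(y0,y1,s));return np.c_[X.ravel(),Y.ravel()]
M=rect(-.035,.06,.064,.082)
F=np.array([[x,y+ .043*(-.035-x)/.065] for x,y in rect(-.1,-.035,.064,.082)])
M=np.vstack([M,F]);M=np.vstack([M,M*[1,-1]])
tb=cKDTree(b);tm=cKDTree(M)
def f(p):
    c,s=np.cos(p[2]),np.sin(p[2]);Rm=np.array([[c,-s],[s,c]])
    w=M@Rm.T+p[:2]; d1=tb.query(w)[0]
    q=(b-p[:2])@Rm; d2=tm.query(q[(q[:,0]<.055)])[0]
    return np.r_[np.minimum(d1,.03).sum()/len(M)+ np.minimum(d2,.03).mean()]
from scipy.optimize import differential_evolution
r=differential_evolution(lambda p:f(p)[0],[(.4,.56),(.02,.25),(0.3,3.1)],seed=1,popsize=20)
print(r.x,np.degrees(r.x[2]),r.fun)
x,y,a=r.x;c,s=np.cos(a),np.sin(a)
T=lambda px,py:(x+c*px-s*py,y+s*px+c*py)
print('mouth',T(-.1,0),'handle',T(.067,0),'pivot',T(.11,0))
for h in hd:
    q=(h[:,:2]-[x,y])@np.array([[c,-s],[s,c]]);print('handle in press',q.min(0),q.max(0),q.mean(0))
q=(b-[x,y])@np.array([[c,-s],[s,c]])
for lo,hi in((-.03,.05),):
    k=(q[:,0]>lo)&(q[:,0]<hi);print(np.percentile(np.abs(q[k&(q[:,1]>0),1]),[3,50,97]),np.percentile(np.abs(q[k&(q[:,1]<0),1]),[3,50,97]))
print('xmin',np.percentile(q[:,0],[0.5,99.5]))
t=np.array([.495,-.245]);print('tub in press',(t-[x,y])@np.array([[c,-s],[s,c]]))
E
```

```text
side 1956 446 handle top mean [0.4512 0.1763 0.3053] ends [0.10527633 0.03990097 0.02982046]
handle dir deg -169.97384290484862Traceback (most recent call last):
  File "<stdin>", line 14, in <module>
cv2.error: OpenCV(4.12.0) /io/opencv/modules/imgproc/src/shapedescr.cpp:201: error: (-215:Assertion failed) count >= 0 && (depth == CV_32F || depth == CV_32S) in function 'minEnclosingCircle'
```

```bash
cat > fit.py <<'E'
from h import *
from scipy.spatial import cKDTree
from scipy.optimize import differential_evolution
pts=[];hd=[]
for n in('side','top'):
    d=np.load(n+'0.npy')
    W,v,u=cloud(n,d)
    box=(W[:,0]>.33)&(W[:,0]<.65)&(W[:,1]>-.05)&(W[:,1]<.32)
    b=W[box&(W[:,2]>.014)&(W[:,2]<.03)]; h=W[box&(W[:,2]>.285)&(W[:,2]<.33)]
    e=np.linalg.svd(h[:,:2]-h[:,:2].mean(0),full_matrices=0)[2][0];print(n,len(b),len(h),'handle',h.mean(0).round(4),'deg',np.degrees(np.arctan2(e[1],e[0])))
    pts.append(b);hd.append(h)
    k=(np.hypot(W[:,0]-.495,W[:,1]+.245)<.09)&(W[:,2]>.076)&(W[:,2]<.1)
    L=np.ascontiguousarray(W[k][:,:2],dtype=np.float32); c,r=cv2.minEnclosingCircle(L); print('lid circ',c,r,np.median(W[k][:,2]))
b=np.vstack(pts)[:,:2]
def rect(x0,x1,y0,y1,s=.003):
    X,Y=np.meshgrid(np.arange(x0,x1,s),np.arange(y0,y1,s));return np.c_[X.ravel(),Y.ravel()]
M=rect(-.035,.06,.064,.082)
F=np.array([[x,y+ .043*(-.035-x)/.065] for x,y in rect(-.1,-.035,.064,.082)])
M=np.vstack([M,F]);M=np.vstack([M,M*[1,-1]])
tb=cKDTree(b);tm=cKDTree(M)
def f(p):
    c,s=np.cos(p[2]),np.sin(p[2]);Rm=np.array([[c,-s],[s,c]])
    d1=tb.query(M@Rm.T+p[:2])[0]
    q=(b-p[:2])@Rm; q=q[q[:,0]<.055]
    return np.minimum(d1,.03).mean()+(np.minimum(tm.query(q)[0],.03).mean() if len(q) else .03)
r=differential_evolution(f,[(.4,.56),(.02,.25),(0.3,3.1)],seed=1,popsize=20)
print(r.x,np.degrees(r.x[2]),r.fun)
x,y,a=r.x;c,s=np.cos(a),np.sin(a);Rm=np.array([[c,-s],[s,c]])
print('mouth',Rm@[-.1,0]+[x,y],'handle',Rm@[.067,0]+[x,y])
for h in hd:
    q=(h[:,:2]-[x,y])@Rm;print('handle in press',q.min(0),q.max(0),q.mean(0))
q=(b-[x,y])@Rm;k=(q[:,0]>-.03)&(q[:,0]<.05)
for sg in(1,-1):
    kk=k&(q[:,1]*sg>0);print(np.percentile(q[kk,1],[3,50,97]))
print('xrange',np.percentile(q[:,0],[0.5,99.5]))
for o,t in dict(tub=[.495,-.245],jar=[.72,.02],tumbler=[.69,-.165],pepper=[.468,.38]).items():print(o,(np.array(t)-[x,y])@Rm)
E
python3 fit.py
```

```text
side 1956 446 handle [0.4512 0.1763 0.3053] deg -169.97384290484862
lid circ (0.49917587637901306, -0.24629120528697968) 0.06432250887155533 0.08453472678966956
top 1473 348 handle [0.4486 0.184  0.3068] deg -168.63652699681285
lid circ (0.49541378021240234, -0.24494250118732452) 0.06649168580770493 0.08321192041465243
[0.46555646 0.11296921 1.76660684] 101.21911574463206 0.0023930461302223292
mouth [0.48501262 0.01488018] handle [0.45252083 0.17868886]
handle in press [ 0.0561066  -0.05476376] [0.08074461 0.05138251] [0.06488432 0.00174275]
handle in press [ 0.05874361 -0.05351851] [0.08336634 0.05315477] [0.0729659  0.00283806]
[0.06407968 0.07355641 0.08223507]
[-0.0814683  -0.07180742 -0.0647385 ]
xrange [-0.10062826  0.15366973]
tub [-0.35685711  0.04076619]
jar [-0.14069754 -0.23149296]
tumbler [-0.3163254  -0.16607235]
pepper [ 0.26145249 -0.05435079]
```

```bash
cat >> h.py <<'E'
from scipy.spatial.transform import Rotation
PX=np.array([.4655,.113]);PA=1.7666
RP=np.array([[np.cos(PA),-np.sin(PA)],[np.sin(PA),np.cos(PA)]])
def W3(x,y,z): return np.r_[PX+RP@[x,y],z]
def quat(phi,tilt=0,d=None):
    """tool down, tool x at heading phi; tips tilted forward along heading d by tilt"""
    x=np.array([np.cos(phi),np.sin(phi),0]);z=np.array([0,0,-1.]);y=np.cross(z,x)
    R=Rotation.from_matrix(np.c_[x,y,z])
    if tilt:R=Rotation.from_rotvec(np.array([-np.sin(d),np.cos(d),0])*-tilt)*R
    q=R.as_quat();return np.r_[q[3],q[:3]]
E
cat > p.py <<'E'
from h import *
tub=np.array([.498,-.2455]);d=PX-tub;D=np.hypot(*d);d/=D;psi=np.arctan2(d[1],d[0])
P=lambda s,z:np.r_[tub+s*d,z]
E
python3 - <<'E'
from p import *
for n in('side','top'):
    W,v,u=cloud(n,np.load(n+'0.npy'))
    k=(np.abs(W[:,0]-.5)<.09)&(W[:,1]<-.31)&(W[:,1]>-.42);print(n,'behind tub z max',W[k,2].max(),np.percentile(W[k,2],[1,50,99]))
print(D,np.degrees(psi))
for k in(0,np.pi):
    q=quat(psi+k,np.radians(12),psi);print(Rotation.from_quat(np.r_[q[1:],q[0]]).apply([0,0,1]))
    for s,z in((-.12,.16),(-.12,.02),(-.06,.02),(.1,.02),(D-.055,.02)):
        j=ctrl.ik(P(s,z),q);print(k,s,None if j is None else np.round(j,2))
q=quat(PA-np.pi/2)
for a in np.radians([78,40,0]):
    j=ctrl.ik(W3(.11-.205*np.cos(a),-.03,.1+.205*np.sin(a)-.0187),q);print(None if j is None else np.round(j,2))
E
```

```text
side behind tub z max 0.07811884539692622 [-0.00465627  0.00046542  0.01378846]
top behind tub z max 0.022200789416618426 [-0.01067887  0.00109103  0.01639663]
0.3599701376503334 95.18001850071646
[-0.01877136  0.20706257 -0.9781476 ]
0 -0.12 [ 1.01  0.71 -0.63  1.45  0.23  1.21  0.47]
0 -0.12 [ 0.97  0.85 -0.55  1.58  0.3   0.95  0.46]
0 -0.06 [ 0.93  0.81 -0.56  1.7   0.29  0.86  0.38]
0 0.1 [ 0.79  0.73 -0.66  1.96  0.37  0.67  0.03]
0 0.30497013765033343 [ 0.38  0.66 -0.59  2.13  0.32  0.46 -0.31]
[-0.01877136  0.20706257 -0.9781476 ]
3.141592653589793 -0.12 [ 0.59  0.65  0.14  1.46 -0.25  1.2  -2.23]
3.141592653589793 -0.12 [ 0.6   0.8   0.12  1.58 -0.3   0.93 -2.16]
3.141592653589793 -0.06 [ 0.54  0.75  0.1   1.71 -0.31  0.85 -2.21]
3.141592653589793 0.1 [ 0.36  0.65  0.01  1.97 -0.33  0.64 -2.4 ]
3.141592653589793 0.30497013765033343 [ 0.05  0.6  -0.1   2.13 -0.36  0.45 -2.76]
[ 0.3   0.44 -1.07  1.69  0.4   1.25 -2.24]
[ 0.36  0.42 -0.79  1.82  0.35  1.04 -1.94]
[ 0.19  0.54 -0.42  1.98  0.34  0.69 -1.82]
```

Run:
```python
from p import *
q=quat(psi,np.radians(12),psi)
ctrl.movep(P(-.125,.17),q)
ctrl.movel(P(-.115,.021),max_speed=.12)
f0=np.array(get_state()['contact_force']);print(f0,get_state()['time'])
for s in(-.07,-.04,.05,.15,D-.09):
    ctrl.movel(P(s,.021),max_speed=.07)
    st=get_state();print(s,st['time'],(np.array(st['contact_force'])-f0).round(1),np.round(st['tcp_pos'],3))
for n in('side','top'):
    im,dd=vision.grab_frame(n);cv2.imwrite(f'pics/{n}1.png',im);np.save(n+'1.npy',dd)
    W,v,u=cloud(n,dd);m=models.masks_of(n,'tub')
    if m:
        k=m[0]['mask'][v,u]&(W[:,2]>.076)&(W[:,2]<.092);L=W[k]
        print(n,m[0]['p'],k.sum(),'press frame lo/hi',(((L[:,:2]-PX)@RP).min(0)),((L[:,:2]-PX)@RP).max(0))
```

```text
[-0.63227961 -0.26237985  0.23481074] 3.6333
-0.07 4.425 [-0.4  0.4 -0.5] [ 0.504 -0.316  0.021]
-0.04 5.0 [ 1.   0.3 -0.8] [ 0.502 -0.285  0.021]
0.05 6.4333 [0.6 1.1 0.4] [ 0.493 -0.196  0.021]
0.15 8.0083 [ 1.   0.  -0.8] [ 0.484 -0.096  0.021]
0.2699701376503334 9.875 [ 2.2 -1.3  0.1] [0.474 0.023 0.021]
top 0.85 1186 press frame lo/hi [-0.10006087 -0.05495265] [0.02403687 0.07020887]
```

View pics/side1.png

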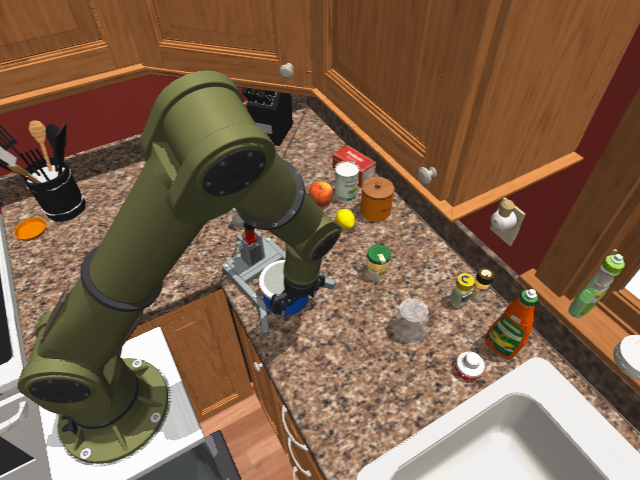

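View pics/top1.png

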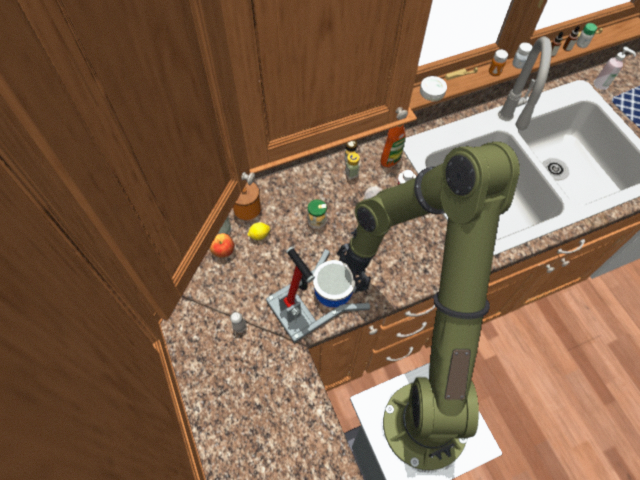

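Run:
```python
from h import *
for n in('side','top'):
    W,v,u=cloud(n,np.load(n+'1.npy'));q=(W[:,:2]-PX)@RP
    for z0 in(.12,.18,.24,.28,.32,.36):
        k=(W[:,2]>z0)&(W[:,2]<z0+.04)&(np.abs(q[:,1])<.06)&(q[:,0]<.15)&(q[:,0]>-.2)
        if k.sum():print(n,z0,k.sum(),np.histogram(q[k,0],np.arange(-.2,.16,.03))[0])
```

```text
side 0.12 269 [  0  61 108  30   0   0   0   0   0  46  24]
side 0.18 292 [ 24 157  61   0   0   0   0   0  40  10   0]
side 0.24 312 [137 132  43   0   0   0   0   0   0   0   0]
side 0.28 263 [134 109  20   0   0   0   0   0   0   0   0]
side 0.32 109 [16 86  7  0  0  0  0  0  0  0  0]
top 0.12 215 [  0   0  52 101   0   0   0   0   0   5  56]
top 0.18 321 [  0   5  41 146   0   0   0   0   2 103  24]
top 0.24 322 [  0  19  91 139   0   0   0   0   0  73   0]
top 0.28 626 [  0  32 169  72   0   0   0   0 118 235   0]
top 0.32 144 [ 2 26 81 35  0  0  0  0  0  0  0]
top 0.36 312 [ 14   0 280  18   0   0   0   0   0   0   0]
```

Run:
```python
from p import *
f0=np.array(get_state()['contact_force'])
s=D-.066;ctrl.movel(P(s,.021),max_speed=.05)
while s<D-.040:
    s+=.003;ctrl.movel(P(s,.021),max_speed=.04)
    f=np.array(get_state()['contact_force'])-f0;fa=f[:2]@d
    print(round(s-D,3),f.round(1),get_state()['time'],(np.array(get_state()['tcp_pos'])[:2]-tub)@d-D)
    if fa<-8:break
n='top'
im,dd=vision.grab_frame(n);cv2.imwrite(f'pics/{n}2.png',im)
W,v,u=cloud(n,dd);m=models.masks_of(n,'tub')
k=m[0]['mask'][v,u]&(W[:,2]>.076)&(W[:,2]<.092);L=W[k];q=(L[:,:2]-PX)@RP
print(m[0]['p'],np.percentile(q,[1,99],0),L[:,2].std(),np.median(L[:,2]))
```

```text
-0.063 [-0.5  1.6 -1. ] 10.9583 -0.06292219449677705
-0.06 [-0.9  0.5 -0.5] 11.2083 -0.05989599270989959
-0.057 [ 1.  -0.2 -0.6] 11.4583 -0.056695874960912385
-0.054 [ 0.5  0.7 -0.8] 11.7083 -0.053634009779761405
-0.051 [-0.9  0.7 -1.1] 11.9583 -0.05067330909122342
-0.048 [-0.3  0.9 -0.3] 12.2083 -0.04768937226558545
-0.045 [-1.  -0.  -0.4] 12.4583 -0.044755622027896735
-0.042 [ 0.5 -7.2  1.1] 12.7083 -0.044004493342742146
-0.039 [  1.3 -16.6   5.5] 12.9583 -0.04365860187450782
0.79 [[-0.04850028 -0.05430767]
 [ 0.06580788  0.06234121]] 0.003166510249592157 0.08358543990440696
```

Run:
```python
from p import *
q=quat(PA-np.pi/2)
pts=[W3(-.16,-.03,.42),W3(.067,-.03,.40),W3(.067,-.03,.275)]
print([ctrl.ik(x,q) is not None for x in pts])
ctrl.movel(P(D-.13,.03),max_speed=.12)
ctrl.movel(P(D-.2,.25),max_speed=.25)
ctrl.movep(pts[0],q);print(get_state()['time'])
ctrl.movel(pts[1],max_speed=.15)
st=get_state();print(st['time'],np.array(st['qpos']).round(2))
out=[]
for n in('top','side'):
    im,dd=vision.grab_frame(n);out.append(im[100:400,150:450]);W,v,u=cloud(n,dd);qq=(W[:,:2]-PX)@RP
    k=(W[:,2]>.285)&(W[:,2]<.316)&(qq[:,0]>.02)&(qq[:,0]<.12)&(np.abs(qq[:,1])<.06);print(n,k.sum(),qq[k].mean(0) if k.any() else '')
    k=(W[:,2]>.074)&(W[:,2]<.095)&(np.hypot(*qq.T)<.08);print('lid',k.sum(),np.percentile(qq[k],[1,99],0),np.median(W[k,2]))
cv2.imwrite('pics/c3.png',cv2.resize(np.hstack(out),(800,400)))
```

```text
[True, True, True]
16.4833
18.15 [-0.02  0.26 -0.54  1.45  0.14  1.47 -1.94]
top 350 [0.07297209 0.00275718]
lid 1161 [[-0.05475179 -0.05537264]
 [ 0.06533713  0.06202479]] 0.08367635038962354
side 446 [0.06479685 0.00189874]
lid 1570 [[-0.05975501 -0.05883454]
 [ 0.06044922  0.06083972]] 0.08458374320852956
```

View pics/c3.png

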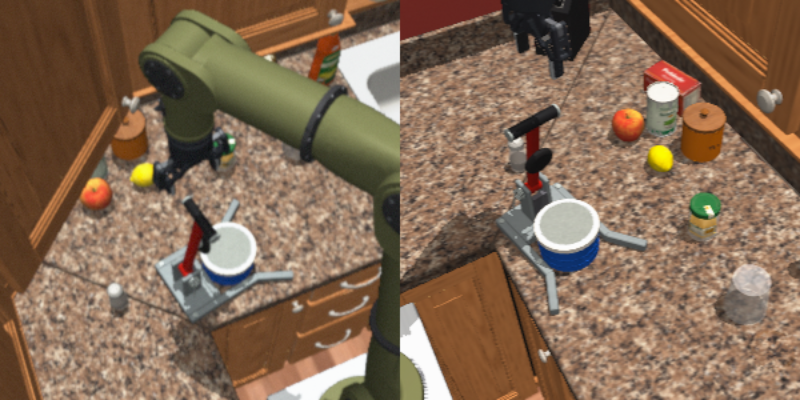

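The tub sits home in the fork, with its lid centre within about 2 mm of the seat. The lever is up and the gripper is over the handle. Next I grasp the handle and start the swing.

```bash
cat > arc.py <<'E'
from h import *
q=quat(PA-np.pi/2)
def H(th,dr=0):
    a=np.radians(78)-th;r=.205+dr
    return W3(.11-r*np.cos(a),-.03,.1+r*np.sin(a))
def rep(l,f0=0):
    s=get_state();print(l,round(s['time'],2),(np.array(s['contact_force'])-f0).round(1),'w',round(s['width'],4),'fg',np.round(s['gripper_force'],1),(np.array(s['tcp_pos'])-0).round(4));return s
E
python3 - <<'E'
from arc import *
ctrl.movel(W3(.067,-.03,.275),max_speed=.1);s=rep('down')
ctrl.close_gripper(40);s=rep('closed')
o=np.array(s['tcp_pos'])-H(0);print('off',o);np.save('off.npy',o)
for th in(.1,.2,.35):
    ctrl.movel(H(th)+o,max_speed=.08);rep(th)
E
```

```text
down 19.65 [ 0.4  0.2 -0.3] w 0.0857 fg 0.0 [0.4822 0.1847 0.2756]
closed 20.26 [-0.6  1.4  1.6] w 0.021 fg 39.0 [0.4818 0.1851 0.2752]
off [ 7.87591720e-06  1.52507744e-04 -2.53257422e-02]
0.1 20.66 [-2.9  3.   3.5] w 0.021 fg 39.8 [0.4855 0.1661 0.2701]
0.2 21.07 [-3.9  1.8  3. ] w 0.0208 fg 39.6 [0.4892 0.1469 0.2627]
0.35 21.6 [-4.1  3.8  1.3] w 0.0207 fg 39.4 [0.4943 0.1206 0.2484]
```

Run:
```python
from arc import *
o=np.load('off.npy')
for th in(.5,.65,.8,.95,1.1,1.2,1.26,1.3,1.33,1.361):
    ctrl.movel(H(th)+o,max_speed=.08);s=rep(th)
    if np.linalg.norm(s['contact_force'])>35:break
z=H(1.361)+o
for k in range(1,7):
    if s['contact_force'][2]>24 or np.linalg.norm(s['contact_force'])>35:break
    ctrl.movel(z-[0,0,.0015*k],max_speed=.03);s=rep(f'press{k}')
im,dd=vision.grab_frame('side');cv2.imwrite('pics/s4.png',im[100:400,100:500]);W,v,u=cloud('side',dd)
qq=(W[:,:2]-PX)@RP
for yl,yh,n in((.015,.05,'handle free end'),):
    k=(np.abs(qq[:,0]+.095)<.02)&(qq[:,1]>yl)&(qq[:,1]<yh)&(W[:,2]>.07)&(W[:,2]<.16);print(n,k.sum(),W[k,2].max() if k.any() else '', qq[k].mean(0) if k.any() else '')
```

```text
0.5 22.13 [-4.7  2.9  1.8] w 0.021 fg 39.4 [0.4989 0.0965 0.2301]
0.65 22.67 [-4.4  4.7  2.7] w 0.0209 fg 39.6 [0.503  0.0758 0.2084]
0.8 23.2 [-4.5  5.2  2.1] w 0.0209 fg 39.5 [0.5065 0.058  0.1836]
0.95 23.73 [-5.9  6.1  2.8] w 0.0207 fg 39.2 [0.5093 0.0441 0.1565]
1.1 24.27 [-6.   7.3  3.9] w 0.021 fg 39.1 [0.5113 0.0345 0.1276]
1.2 24.68 [-5.1  7.5  5.9] w 0.0207 fg 38.9 [0.5122 0.0305 0.1075]
1.26 24.98 [-5.5  8.6  6.1] w 0.021 fg 39.6 [0.5125 0.0292 0.0955]
1.3 25.23 [-5.2  8.6  7.6] w 0.021 fg 40.0 [0.5127 0.0288 0.0875]
1.33 25.48 [-6.2  8.   8. ] w 0.0209 fg 40.3 [0.5127 0.0285 0.0814]
1.361 25.73 [-6.5  8.7 10. ] w 0.0206 fg 42.0 [0.513  0.0285 0.0756]
press1 25.98 [-10.6   7.8  25.6] w 0.0209 fg 43.3 [0.5131 0.0285 0.0753]
handle free end 126 0.114075530731062 [-0.09561962  0.03261698]
```

View pics/s4.png

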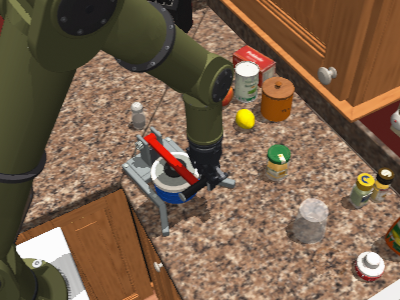

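The lever is at its stop: force jumped from 10 to 26 N with no more travel, and the handle is level. Now I carry it back up, release and check the lid.

Run:
```python
from arc import *
o=np.load('off.npy');z=H(1.361)+o
ctrl.movel(z-[0,0,.0025],max_speed=.03);rep('hold');ctrl.pause(.3)
for th in(1.361,1.25,1.1,.95,.8,.65,.5,.35,.2,.1,.02):
    ctrl.movel(H(th)+o,max_speed=.12)
rep('top')
ctrl.ungrasp();ctrl.pause(.3);rep('open')
ctrl.movel(H(.02)+o+[0,0,.12],max_speed=.15);rep('up')
ctrl.movel(W3(-.16,-.03,.42),max_speed=.2)
ctrl.pause(.5)
out=[]
for n in('top','side'):
    im,dd=vision.grab_frame(n);out.append(im[100:400,150:450]);W,v,u=cloud(n,dd);qq=(W[:,:2]-PX)@RP
    k=(W[:,2]>.285)&(W[:,2]<.316)&(qq[:,0]>.02)&(qq[:,0]<.12)&(np.abs(qq[:,1])<.06);print(n,k.sum(),qq[k].mean(0) if k.any() else '')
    k=(W[:,2]>.066)&(W[:,2]<.095)&(np.hypot(*qq.T)<.08);print('lid',k.sum(),np.percentile(qq[k],[1,99],0) if k.any() else'',np.percentile(W[k,2],[10,50,90]))
    for ob,p in dict(jar=[.72,.02],tumbler=[.69,-.165],pepper=[.468,.38]).items():
        d0=np.load(n+'0.npy');W0,_,_=cloud(n,d0)
        f=lambda w:w[(np.hypot(w[:,0]-p[0],w[:,1]-p[1])<.07)&(w[:,2]>.04)&(w[:,2]<.11)]
        print(ob,(f(W).mean(0)-f(W0).mean(0)).round(4),len(f(W)),len(f(W0)))
cv2.imwrite('pics/c5.png',cv2.resize(np.hstack(out),(800,400)))
print(get_state()['time'])
```

```text
hold 26.27 [-14.4   8.2  35.9] w 0.021 fg 44.1 [0.5131 0.0285 0.0751]
top 30.62 [ 1.3 -0.6  4.9] w 0.0208 fg 41.5 [0.4831 0.181  0.2747]
open 31.57 [ 0.4 -0.2 -0.8] w 0.086 fg 0.0 [0.4826 0.1812 0.2743]
up 32.52 [-0.6 -0.5 -0.8] w 0.0855 fg 0.0 [0.4823 0.1809 0.3934]
top 350 [0.07296081 0.00273115]
lid 1128 [[-0.05446934 -0.05363693]
 [ 0.06503653  0.06211658]] [0.0687021  0.07271125 0.07704243]
jar [-0.0002 -0.0002 -0.0005] 370 366
tumbler [0.0003 0.0003 0.0007] 488 491
pepper [0.     0.0001 0.0003] 183 182
side 443 [0.06469042 0.00182734]
lid 1522 [[-0.05952696 -0.05885416]
 [ 0.06033346  0.06051551]] [0.07101564 0.07373604 0.07609282]
jar [ 0.     -0.0001 -0.0003] 557 554
tumbler [ 0.0002 -0.0001  0.0001] 944 949
pepper [ 0.0002 -0.0003  0.0006] 182 183
34.3917
```

View pics/c5.png

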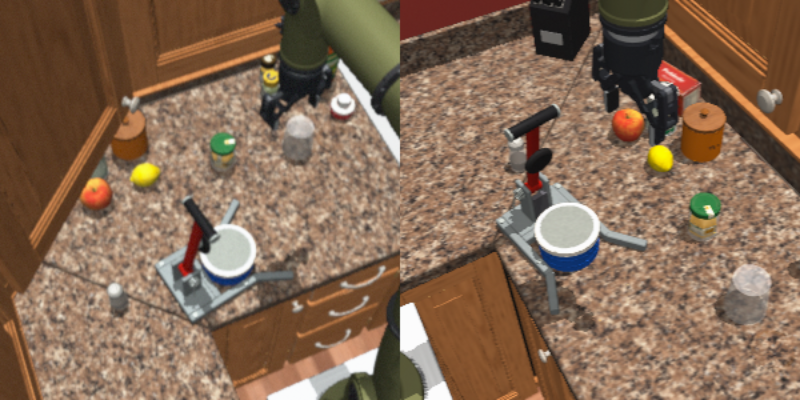

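The lid has dropped about 11 mm to 73–74 mm, so it is flush. The tub is home, the lever is at the top, and the jar, glass and shaker haven't moved.

```bash
python3 -c "
from station import ticket
print(ticket.close_job())"
```

```text
the job is handed in; nothing more can be done
None
```

The tub is fully home in the press with its lid flush, the lever is back at the top, the honey jar, glass and pepper shaker are undisturbed, and the job is handed in at about 34 s of the 66 s allowed.

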